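Open the dry-air valve to its stop and back it off

TASK

Open the bench air valve whose outlet carries the ribbed hose tail: crank its handwheel counter-clockwise (seen from above) until you feel it come up against its stop, then turn it back a quarter of a turn so that it cannot jam open, and let go. Leave the handwheel of the plugged valve as it is, and do not disturb the bottle, the spool and the tin standing round the valves.

Things in the scene. Friction and masses are not known exactly. Their poses are not given: they have to be found in the camera images.
- station: Valve station fixed to the bench: grey base plate 105 x 310 x 10 mm, an aluminium bar along its y axis and two like brass valves at y = +100 mm (a) and -100 mm (b), each with a dark handwheel on a vertical spindle. Outlets on the -x side; either may carry the hose tail. Origin: centre of the plate's underside, on the bench; x points away from the outlets, z up
- hose_tail: Ribbed brass hose tail, 58 mm long and 15 to 20 mm thick, screwed into the outlet of one valve and pointing to the station's -x; it marks the valve to be opened. Origin: at its root, on its centre line, 30 mm above the bench and 30 mm in -x from that valve's spindle axis
- blank_plug: Short brass plug with a 10 mm square head, 14 mm long, closing the outlet of the other valve, which is to be left alone. Origin: at its root, 30 mm above the bench and 30 mm in -x from that valve's spindle axis
- axis_a (a point): Centre of handwheel a: on its spindle axis, in the plane of its rim, 86 mm above the bench. The rim's centre line has a radius of 50 mm, the rim is 11 mm thick; hub and spokes rise at most 9 mm above this plane. Axes as the station's (it does not turn with the wheel)
- axis_b (a point): Centre of handwheel b; as axis_a. Each handwheel starts part-open, 1 to 3 turns short of its rigid open stop; where the stop lies is unmarked, differs between the valves and must be felt. It turns against a steady friction of about 0.12 N m (2.5 N at the crank grip) and stays where it is left.
- handle_a (a point): Centre of the black upright crank grip on the rim of handwheel a: a round post 16 mm thick and 44 mm tall that spins freely on its pin, from 9 to 53 mm above the plane of the rim; this point is 50 mm from the spindle axis and 31 mm above the plane of the rim, and travels round with the wheel
- handle_b (a point): Centre of the crank grip of handwheel b; as handle_a
- flux_bottle: Small dropper bottle with a yellow cap, 29 mm wide, 64 mm tall, standing in front of the station between the outlets; leave it standing. Origin: centre of its underside
- solder_spool: Reel of solder, 58 mm wide, 40 mm tall, standing at the station's -y end; leave it. Origin: centre of its underside
- yellow_tin: Flat round tin, 53 mm wide, 20 mm tall, at the station's +y end; leave it. Origin: centre of its underside
- pin_a (a joint): Travel in m of the small steel indicator pin on the +x side of valve a, growing as the valve opens (wheel turned counter-clockwise). Driven by a fine thread, it creeps out only 0.5 mm a turn, so its reading is too coarse to find the stop or a quarter turn by.
- pin_b (a joint): Indicator pin of valve b; as pin_a

How it is judged:
By the outcome, as a careful person would: the job done as asked, in the order asked, and still so for the second after the job is handed in, with the robot touching nothing.
It also fails if it takes over 70 s, if anything falls off the work surface, if the arm or the gripper's body presses on something with over 40 N, if the wrist force passes 120 N, or if a joint passes its speed limit or range.

ROBOT

A 6-joint arm with a two-finger parallel gripper is mounted at the origin on a cart in front of the work surface, level with it; the furniture and walls round the work are solid. World frame = base frame: x ahead of the robot, y to its left, z up, the work surface at z = 0. Lengths are in mm, angles in degrees, forces in N, time in s.
With the tool pointing down it reaches from about 300 to 850 mm from the base axis. Payload 4.2 kg.
Tool frame: the origin (TCP) lies midway between the tips of the shut fingers; the grasp point (between the pads) lies 19 mm behind it (pinch_z is the distance from the TCP to the grasp point, in mm); z points along the fingers, y is the line along which they close (so a half turn about z gives the same grasp; the last joint's range is limited). The gripper opens to 91 mm and grips with 3 to 60 N. Pads are 32 mm wide; open, the fingers measure 118 mm over their backs; the gripper's body (76 mm by 178 mm) begins 60 mm behind the grasp point.
Start: joints at [63.369, 18.312, 89.639, -0, 72.044, -1.146], TCP at [247.414, 519.066, 213.976] pointing down, gripper open.
Joint ranges: [-177.97, 177.97], [-48.28, 115.42], [12.27, 149.76], [-77.06, 257.06], [2.81, 150.46], [-146.56, 146.56]. Speed limits (degrees/s): [147.25, 147.25, 180, 180, 180, 180].

INTERFACE

Orientations are given as [roll, pitch, yaw] about the fixed x, y, z axes, in that order (R = Rz(yaw) Ry(pitch) Rx(roll)).
In Python, from workcell import * gives the robot as it stands.
- The arm moves only by the tool step_arm, never from a script. Its argument "steps" is a list of rows, each a list of 7 numbers: the turn, a rotation vector about the tool's x, y, z in degrees, then the shift along the tool's x, y, z in mm, then the opening, from 0 (shut) to 1 (fully open). In form: [[rx, ry, rz, x, y, z, hand], ...]. A call has exactly 8 rows; each row shifts and turns the commanded pose from where the row before left it, along the tool's axes as they then stand; what a row does not reach is not made up. A row lasts 1/8 s, in which the tool goes at most 62.5 mm and 10.7 degrees, less where a joint would pass 70% of its speed; a pose out of reach is approached as far as the arm can. A call is refused whole if a number of a shift passes 62.5 or a number of a turn 10.7, either way. A call with a gripper value outside its range is refused whole. The fingers move at their own pace and stop on an object; "force" is the grip in N (left out, the last holds). Time passes only in rows, so rows that do not move let the fingers close, or fill a call up. It gives the time, the measured TCP pose, the force, the opening and the grip force at its end, in the units of the state.
- state(): the state, without advancing time (a new reading comes with each control period).
- grab_frame(name): name is "side" or "top"; returns a dict with "image" (400x640x3 uint8, blue, green, red), "fovy" (degrees; the focal length in pixels is half the picture's height over the tangent of half this angle, whatever the lens; pixels are square), "cx", "cy" (the principal point, pixels), "dist" ([k1, k2, p1, p2, k3] as OpenCV has them; the pictures are not rectified), "origin" and "rotation" of the camera in the world. Camera axes: x right, y down, z forward; pixel columns grow to the right and rows downward; lengths in mm; the calibration is good to about 2 mm. A picture is of the moment at which its call begins. There is no depth.
- job_done(): hands the job in; it is judged then, once.
The state is a dict: "time_s": time; "qpos": joint angles; "qvel": joint speeds; "effort": joint torques, N m; "ee_pos": TCP position; "ee_rot": TCP orientation; "force": force on the tool from outside, world axes, zero at the start; "torque": the same for the moment, N m; "gripper_width": finger opening in mm; "gripper_force": force on a finger pad.
Only numpy, scipy, OpenCV 4.12 (cv2) and the standard library are available. Lean on these libraries where they do the work, as an engineer would, in place of code of your own. Each camera call takes 0.05 s, during which the arm holds its last target. There are 200 camera calls.

## Working session

There is one attempt and no reset: what is moved stays moved. The work goes in short steps, Python scripts to look and compute and a tool call to move; the robot and the scene stay as the last step left them, time stands still between calls to the robot, and variables do not carry over. Pictures are saved under pics/ and viewed, at most 10 in all, crops included, and the job is handed in when it is done.

Besides the shell and the picture viewer there is one more tool, called by a JSON object that holds its "method" and its "body", one argument or row to a line. step_arm: Moves the arm, as the interface text tells. Its arguments: {"type":"object","properties":{"steps":{"type":"array","items":{"type":"array","items":{"type":"number"}}},"force":{"type":"number"}},"required":["steps"]}

```bash
ls; mkdir -p pics
python3 - <<'E'
from workcell import *
import cv2
for n in("top","side"):
    f=grab_frame(n); cv2.imwrite(f"pics/{n}0.png",f["image"]); print(n,{k:v for k,v in f.items() if k!="image"})
print(state())
E
```

```text
pics
top {'fovy': 42.09147609319187, 'cx': 320.96109751121907, 'cy': 202.14992788426397, 'dist': array([0.05450151, 0.        , 0.        , 0.        , 0.        ]), 'origin': array([ 379.09747819,   15.48210099, 1423.34890302]), 'rotation': array([-173.93787562,   -0.54923388,  -90.12805256])}
side {'fovy': 44.163732755568006, 'cx': 318.7704485349558, 'cy': 195.74221017599427, 'dist': array([0.00802665, 0.        , 0.        , 0.        , 0.        ]), 'origin': array([ 215.19608234, -953.06079986,  541.16206614]), 'rotation': array([-114.32159625,   -1.00267999,  -18.41202171])}
{'time_s': 0.1, 'qpos': array([ 6.33709141e+01,  1.83489089e+01,  8.97006540e+01, -6.28191401e-04,
        7.20434952e+01, -1.14518264e+00]), 'qvel': array([ 0.01815348, -0.06840874, -0.16169893, -0.02658191, -0.03578683,
       -0.09787154]), 'effort': array([ 1.00985835e-03, -4.13332486e+01, -2.32513601e+01,  7.29589490e-02,
        4.21817636e-02, -7.16311592e-05]), 'ee_pos': array([247.18818994, 518.64778724, 213.18663262]), 'ee_rot': array([-1.79906949e+02, -1.26268938e-03,  1.54516290e+02]), 'force': array([ 0.72299432, -0.3892701 , -0.30066211]), 'torque': array([ 0.02306396, -0.01265235, -0.0108127 ]), 'gripper_force': 0.0, 'gripper_width': 91.14212099821331}
```

View pics/top0.png

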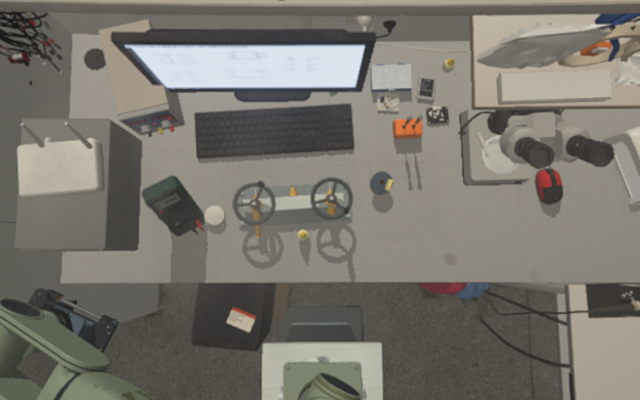

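View pics/side0.png

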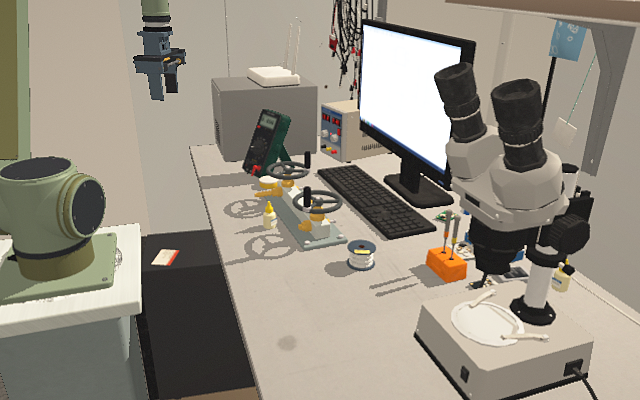

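The top view shows the wheels at about (254,204) and (331,199), and the bottle at (303,234). I'll zoom in to identify the hose tail and the grips.

Run:
```python
import cv2,numpy as np
t=cv2.imread("pics/top0.png")[165:265,190:410]
s=cv2.imread("pics/side0.png")[140:280,220:390]
a=cv2.resize(t,None,fx=3.6,fy=3.6,interpolation=cv2.INTER_CUBIC)
cv2.imwrite("pics/tc.png",a)
cv2.imwrite("pics/sc.png",cv2.resize(s,None,fx=4,fy=4,interpolation=cv2.INTER_CUBIC))
```

```text
(no output)
```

View pics/tc.png

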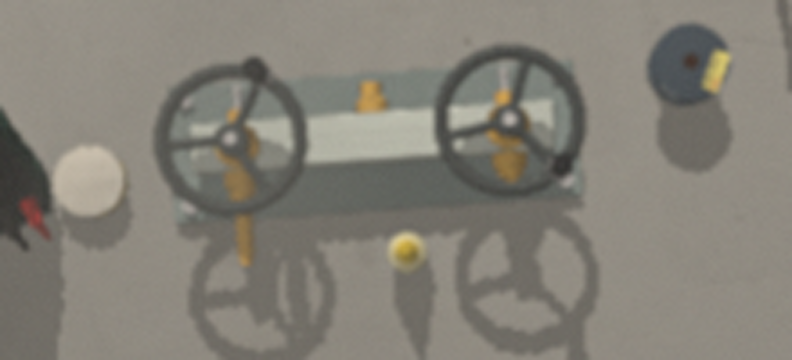

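View pics/sc.png

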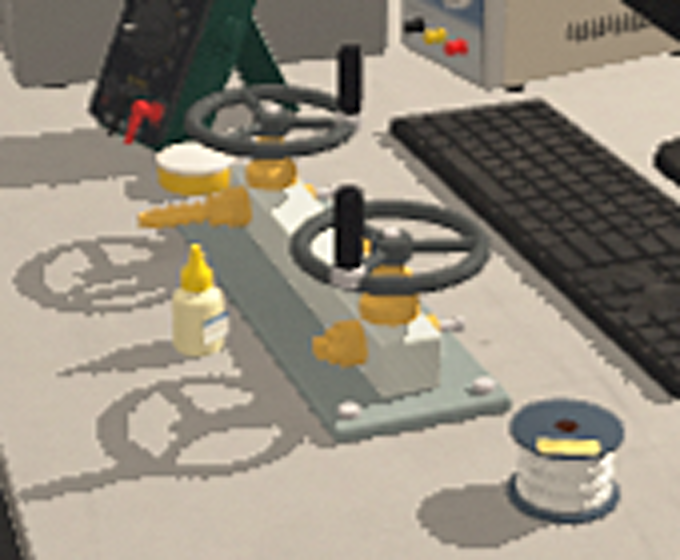

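The left valve, at +y (valve a), carries the hose tail, and its grip is at about (261,184) in the top view. Valve b has the plug. Next I'll measure both wheels and the grip.

```bash
cat > h.py <<'E'
import cv2,numpy as np
from scipy.spatial.transform import Rotation as Ro
from scipy.optimize import least_squares
from workcell import *
def ray(f,px):
    h,w=f["image"].shape[:2]; fl=h/2/np.tan(np.radians(f["fovy"]/2))
    K=np.array([[fl,0,f["cx"]],[0,fl,f["cy"]],[0,0,1]])
    u=cv2.undistortPoints(np.asarray(px,float).reshape(-1,1,2),K,f["dist"])[:,0]
    return np.c_[u,np.ones(len(u))]@Ro.from_euler("xyz",f["rotation"],degrees=True).as_matrix().T
def onz(f,px,z):
    d=ray(f,px);o=f["origin"]; return (o+d*((z-o[2])/d[:,2:]))[:,:2]
def wheel(f,guess):
    g=cv2.cvtColor(f["image"],cv2.COLOR_BGR2GRAY)
    ys,xs=np.mgrid[165:250,190:410]; px=np.c_[xs.ravel(),ys.ravel()]
    p=onz(f,px,86); v=g[px[:,1],px[:,0]]
    c=onz(f,[guess],86)[0]
    for tol in(10,8,6):
        r=np.linalg.norm(p-c,axis=1); m=(v<85)&(abs(r-50)<tol)
        c=least_squares(lambda c:np.linalg.norm(p[m]-c,axis=1)-50,c,loss="soft_l1").x
    r=np.linalg.norm(p-c,axis=1); m=(v<85)&(abs(r-50)<tol)
    return c,m.sum(),np.median(r[m])
def grip(f,c,rlo=40,rhi=62):
    "blackest blob, at the top of the grip z=139"
    g=cv2.cvtColor(f["image"],cv2.COLOR_BGR2GRAY)
    ys,xs=np.mgrid[165:250,190:410]; px=np.c_[xs.ravel(),ys.ravel()]
    p=onz(f,px,139); v=g[px[:,1],px[:,0]]; r=np.linalg.norm(p-c,axis=1)
    m=(v<45)&(r>rlo-6)&(r<rhi+6)
    q=p[m]; return q.mean(0) if len(q) else None,m.sum(),px[m].mean(0) if len(q) else None
E
python3 - <<'E'
from h import *
f=grab_frame("top")
ca,n,r=wheel(f,(254.2,203.3)); cb,n2,r2=wheel(f,(331.4,198.3))
print(ca,n,r,cb,n2,r2,np.linalg.norm(ca-cb))
for c in(ca,cb):
    q,n,px=grip(f,c); print(q,n,px,np.linalg.norm(q-c),np.degrees(np.arctan2(*(q-c)[::-1])))
g=cv2.cvtColor(f["image"],cv2.COLOR_BGR2GRAY); print(g[178:190,254:268])
s=grab_frame("side"); g=cv2.cvtColor(s["image"],cv2.COLOR_BGR2GRAY)
m=(g<40).astype(np.uint8); n,l,st,ce=cv2.connectedComponentsWithStats(m)
for i in range(1,n):
    x,y,w,h,a=st[i]
    if 290<ce[i][0]<320 and 145<ce[i][1]<215: print(st[i],ce[i])
E
```

```text
[516.47570048 174.46980104] 99 50.293823527014446 [530.16431844 -24.35715289] 334 49.78121321346811 199.2976062881293Traceback (most recent call last):
  File "<stdin>", line 6, in <module>
TypeError: unsupported operand type(s) for -: 'NoneType' and 'float'
```

```bash
sed -i 's/v<85/v<95/g' h.py
python3 - <<'E'
from h import *
f=grab_frame("top")
ca,n,r=wheel(f,(254.2,203.3)); cb,n2,r2=wheel(f,(331.4,198.3))
print(ca,n,r,cb,n2,r2,np.linalg.norm(ca-cb))
g=cv2.cvtColor(f["image"],cv2.COLOR_BGR2GRAY); print(g[178:192,250:270])
s=grab_frame("side"); g=cv2.cvtColor(s["image"],cv2.COLOR_BGR2GRAY)
for t in(40,55):
  m=(g<t).astype(np.uint8); n,l,st,ce=cv2.connectedComponentsWithStats(m)
  for i in range(1,n):
    x,y,w,h,a=st[i]
    if a>5 and 290<ce[i][0]<320 and 145<ce[i][1]<215: print(t,st[i],ce[i])
E
```

```text
[517.20397753 175.08541679] 369 49.96744977993749 [530.81889563 -24.00867525] 447 50.010637782416715 199.55907265851607
[[142 140 142 142 140 141 139 141 142 141 145 142 143 142 142 144 143 143
  141 142]
 [143 142 141 141 140 140 143 143 142 139 142 142 141 142 144 143 142 143
  142 142]
 [141 141 141 141 141 141 142 139 133 122 120 124 133 140 143 143 143 143
  143 140]
 [141 139 141 140 140 141 138 128 109  90  83  89 109 132 143 144 141 143
  144 142]
 [128 127 126 125 127 126 122 105  82  71  67  69  82 111 133 143 143 141
  142 142]
 [108 102 101  98  97  97  97  81  74  70  71  70  68  86 118 136 143 143
  143 142]
 [ 93  92  89  87  87  85  87  76  73  71  73  71  66  73 100 127 139 144
  142 141]
 [ 84  83  85  83  84  85  83  80  73  69  70  69  65  68  91 117 131 140
  142 141]
 [ 86  92  97  99  99 100  98  94  87  77  69  64  66  71  92 106 116 129
  137 139]
 [109 117 121 123 125 126 124 118 113  98  78  70  72  80  94  96  96 106
  118 127]
 [127 130 131 134 138 144 142 136 128 112  89  85  88  88  87  88  88  89
   96 110]
 [129 131 129 127 139 150 140 133 125 106  90  91 102 103  91  85  83  86
   86  96]
 [128 129 129 127 137 146 135 124 116  97  82  88 110 118 111  97  88  86
   86  86]
 [126 127 127 128 135 144 135 117 106  89  81  97 117 127 125 116 100  90
   87  87]]
40 [304 152   6  17  81] [306.98765432 159.77777778]
40 [289 165   5   3   6] [291.33333333 165.83333333]
40 [303 187   8  20 125] [306.704 196.656]
55 [285 152  25  17 107] [304.05607477 160.85981308]
55 [289 171  14   3  14] [295.5        171.35714286]
55 [291 178   6   1   6] [293.5 178. ]
55 [302 187  10  20 131] [306.6870229  196.46564885]
55 [296 207   6   4   7] [298.85714286 208.42857143]
```

Run:
```python
from h import *
f=grab_frame("top"); s=grab_frame("side")
c=np.array([517.2,175.1])
for z in(110,125,139):
    q=onz(f,[(260.3,183.9)],z)[0]; d=q-c; print(z,q,np.linalg.norm(d),np.degrees(np.arctan2(d[1],d[0])))
d=ray(s,[(307,160)])[0]; e=ray(f,[(260.3,183.9)])[0]
A=np.c_[d,-e]; k=np.linalg.lstsq(A,f["origin"]-s["origin"],rcond=None)[0]
print(s["origin"]+k[0]*d,f["origin"]+k[1]*e)
print(onz(s,[(307,160)],117))
```

```text
110 [565.46085733 156.90490113] 51.576855012460626 -20.657228412175872
125 [563.33236681 155.28968525] 50.20601396201092 -23.23981430508703
139 [561.34577566 153.78215043] 49.02346600186021 -25.775743529034425
[561.6407424  157.38404991 113.37665431] [564.92899037 156.50129118 113.74819822]
[[558.7063535  147.97857359]]
```

{"method": "step_arm", "body": {
  "steps": [
    [0,0,8.06,0,0,0,0.5],
    [0,0,8.06,0,0,0,0.5],
    [0,0,8.06,0,0,0,0.5],
    [0,0,8.06,0,0,0,0.5],
    [0,0,8.06,0,0,0,0.5],
    [0,0,8.06,0,0,0,0.5],
    [0,0,8.06,0,0,0,0.5],
    [0,0,8.06,0,0,0,0.5]
  ],
  "force": 8
}}

```text
time_s: 1.35
ee_pos: [247.4, 519.0, 213.9]
ee_rot: [-180.0, 0.0, 89.8]
force: [-0.1, -0.2, -0.2]
gripper_width: 45.9
gripper_force: 0.0
```

{"method": "step_arm", "body": {
  "steps": [
    [0,0,0,-40,35,0,0.5],
    [0,0,0,-45,39,0,0.5],
    [0,0,0,-45,39,0,0.5],
    [0,0,0,-45,39,0,0.5],
    [0,0,0,-45,39,0,0.5],
    [0,0,0,-45,39,0,0.5],
    [0,0,0,-45,39,0,0.5],
    [0,0,0,-40,35,0,0.5]
  ]
}}

```text
time_s: 2.35
ee_pos: [552.9, 167.4, 214.1]
ee_rot: [180.0, -0.0, 90.0]
force: [0.6, 0.7, 0.3]
gripper_width: 45.8
gripper_force: 0.0
```

{"method": "step_arm", "body": {
  "steps": [
    [0,0,0,-11.5,11.5,0,0.5],
    [0,0,0,0,0,20,0.5],
    [0,0,0,0,0,30,0.5],
    [0,0,0,0,0,30,0.5],
    [0,0,0,0,0,20,0.5],
    [0,0,0,0,0,8,0.5],
    [0,0,0,0,0,2,0.5],
    [0,0,0,0,0,0,0.5]
  ]
}}

```text
time_s: 3.35
ee_pos: [563.6, 158.1, 104.8]
ee_rot: [179.9, -0.0, 90.0]
force: [-0.0, 0.6, -0.0]
gripper_width: 45.5
gripper_force: 0.0
```

Run:
```python
from h import *
s=grab_frame("side"); cv2.imwrite("pics/s1.png",cv2.resize(s["image"][100:240,230:390],None,fx=4,fy=4))
print(state()["ee_pos"],state()["force"])
```

```text
[563.66940843 158.06554799 104.86861972] [ 0.23179097 -0.23811454  0.71610695]
```

View pics/s1.png

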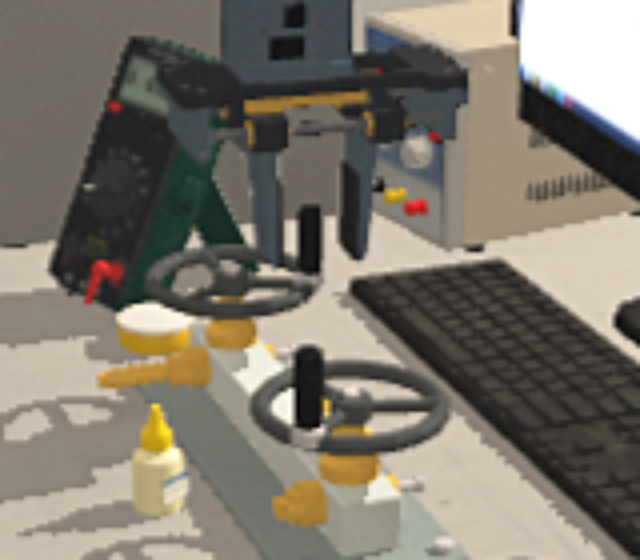

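The post, at about (310,240) in the crop, stands between the two fingers. I'll close on it.

{"method": "step_arm", "body": {
  "steps": [
    [0,0,0,-1.5,0,1,0.3],
    [0,0,0,0,0,0,0.2],
    [0,0,0,0,0,0,0.1],
    [0,0,0,0,0,0,0],
    [0,0,0,0,0,0,0],
    [0,0,0,0,0,0,0],
    [0,0,0,0,0,0,0],
    [0,0,0,0,0,0,0]
  ],
  "force": 8
}}

```text
time_s: 4.4
ee_pos: [562.0, 156.2, 103.0]
ee_rot: [-179.9, 0.0, 90.0]
force: [-5.4, -0.3, 4.5]
gripper_width: 15.6
gripper_force: 8.0
```

Run:
```python
from h import *
s=state();print(s["force"],s["torque"],s["gripper_width"],s["ee_pos"])
th0=-20;c=None
for n,st in((8,22.5),(8,15),(8,4)):
  pass
# circle rows from grip angle th (deg): world d -> tool x=dy, tool y=dx
import sys
def rows(th,d,n):
  t=np.radians(th+d*np.arange(n+1)); x=50*np.cos(t);y=50*np.sin(t)
  return np.round(np.c_[np.diff(y),np.diff(x)],1).tolist()
print(rows(-20,22.5,16))
```

```text
[-5.42487066 -0.33618496  4.47535977] [-0.09301676  1.02653687 -0.01490361] 15.62720181430886 [561.98487447 156.23919336 103.01335858]
[[19.3, 3.0], [18.9, -4.6], [15.7, -11.5], [10.1, -16.7], [3.0, -19.3], [-4.6, -18.9], [-11.5, -15.7], [-16.7, -10.1], [-19.3, -3.0], [-18.9, 4.6], [-15.7, 11.5], [-10.1, 16.7], [-3.0, 19.3], [4.6, 18.9], [11.5, 15.7], [16.7, 10.1]]
```

{"method": "step_arm", "body": {
  "steps": [
    [0,0,0,0,-1.6,-2,0],
    [0,0,0,19.1,3.8,0,0],
    [0,0,0,19.1,-3.8,0,0],
    [0,0,0,16.2,-10.8,0,0],
    [0,0,0,10.8,-16.2,0,0],
    [0,0,0,3.8,-19.1,0,0],
    [0,0,0,0,0,0,0],
    [0,0,0,0,0,0,0]
  ],
  "force": 12
}}

```text
time_s: 5.4
ee_pos: [514.0, 226.6, 103.4]
ee_rot: [-179.8, -0.1, 90.0]
force: [-2.1, 7.4, -11.1]
gripper_width: 15.6
gripper_force: 12.0
```

{"method": "step_arm", "body": {
  "steps": [
    [0,0,0,-2.3,-19.1,1.4,0],
    [0,0,0,-10.8,-16.2,0,0],
    [0,0,0,-16.2,-10.8,0,0],
    [0,0,0,-19.1,-3.8,0,0],
    [0,0,0,-19.1,3.8,0,0],
    [0,0,0,-16.2,10.8,0,0],
    [0,0,0,0,0,0,0],
    [0,0,0,0,0,0,0]
  ]
}}

```text
time_s: 6.4
ee_pos: [481.8, 140.4, 103.4]
ee_rot: [179.9, 0.0, 90.0]
force: [4.6, 1.4, -12.0]
gripper_width: 15.5
gripper_force: 12.0
```

{"method": "step_arm", "body": {
  "steps": [
    [0,0,0,-10.8,16.2,1,0],
    [0,0,0,-3.8,19.1,0,0],
    [0,0,0,3.8,19.1,0,0],
    [0,0,0,10.8,16.2,0,0],
    [0,0,0,0,0,0,0],
    [0,0,0,0,0,0,0],
    [0,0,0,0,0,0,0],
    [0,0,0,0,0,0,0]
  ]
}}

```text
time_s: 7.4
ee_pos: [551.4, 141.2, 103.3]
ee_rot: [179.9, 0.0, 90.0]
force: [2.2, 0.1, 1.4]
gripper_width: 16.0
gripper_force: 12.0
```

{"method": "step_arm", "body": {
  "steps": [
    [0,0,0,10.4,7.9,0,0],
    [0,0,0,12.1,5,0,0],
    [0,0,0,12.9,1.7,0,0],
    [0,0,0,0,0,0,0],
    [0,0,0,0,0,0,0],
    [0,0,0,0,0,0,0],
    [0,0,0,0,0,0,0],
    [0,0,0,0,0,0,0]
  ]
}}

```text
time_s: 8.4
ee_pos: [566.2, 177.1, 103.2]
ee_rot: [179.9, -0.0, 90.0]
force: [4.8, 2.8, 5.4]
gripper_width: 15.5
gripper_force: 12.0
```

{"method": "step_arm", "body": {
  "steps": [
    [0,0,0,12.9,-0.7,0.5,0],
    [0,0,0,12.1,-5,0,0],
    [0,0,0,0,0,0,0],
    [0,0,0,0,0,0,0],
    [0,0,0,0,0,0,0],
    [0,0,0,0,0,0,0],
    [0,0,0,0,0,0,0],
    [0,0,0,0,0,0,0]
  ]
}}

```text
time_s: 9.4
ee_pos: [559.2, 202.2, 103.1]
ee_rot: [-180.0, -0.1, 90.0]
force: [1.3, 2.9, 9.0]
gripper_width: 15.6
gripper_force: 12.0
```

{"method": "step_arm", "body": {
  "steps": [
    [0,0,0,10.4,-7.9,-1,0],
    [0,0,0,7.9,-10.4,0,0],
    [0,0,0,0,0,0,0],
    [0,0,0,0,0,0,0],
    [0,0,0,0,0,0,0],
    [0,0,0,0,0,0,0],
    [0,0,0,0,0,0,0],
    [0,0,0,0,0,0,0]
  ]
}}

```text
time_s: 10.4
ee_pos: [539.9, 220.7, 103.2]
ee_rot: [-179.8, -0.1, 90.0]
force: [0.2, 4.0, 5.4]
gripper_width: 15.9
gripper_force: 12.0
```

{"method": "step_arm", "body": {
  "steps": [
    [0,0,0,5,-12.1,-0.5,0],
    [0,0,0,1.7,-12.9,0,0],
    [0,0,0,0,0,0,0],
    [0,0,0,0,0,0,0],
    [0,0,0,0,0,0,0],
    [0,0,0,0,0,0,0],
    [0,0,0,0,0,0,0],
    [0,0,0,0,0,0,0]
  ]
}}

```text
time_s: 11.4
ee_pos: [516.0, 226.7, 103.2]
ee_rot: [-179.9, 0.0, 90.0]
force: [-3.2, 1.4, 2.4]
gripper_width: 15.2
gripper_force: 12.0
```

{"method": "step_arm", "body": {
  "steps": [
    [0,0,0,-1.7,-12.9,0,0],
    [0,0,0,-5,-12.1,0,0],
    [0,0,0,0,0,0,0],
    [0,0,0,0,0,0,0],
    [0,0,0,0,0,0,0],
    [0,0,0,0,0,0,0],
    [0,0,0,0,0,0,0],
    [0,0,0,0,0,0,0]
  ]
}}

```text
time_s: 12.4
ee_pos: [491.2, 220.0, 103.3]
ee_rot: [-180.0, 0.0, 90.0]
force: [-0.9, -2.3, -1.0]
gripper_width: 15.5
gripper_force: 12.0
```

{"method": "step_arm", "body": {
  "steps": [
    [0,0,0,-7.9,-10.4,0,0],
    [0,0,0,-10.4,-7.9,0,0],
    [0,0,0,0,0,0,0],
    [0,0,0,0,0,0,0],
    [0,0,0,0,0,0,0],
    [0,0,0,0,0,0,0],
    [0,0,0,0,0,0,0],
    [0,0,0,0,0,0,0]
  ]
}}

```text
time_s: 13.4
ee_pos: [472.9, 201.8, 103.4]
ee_rot: [-180.0, 0.0, 90.0]
force: [1.4, -3.3, -7.6]
gripper_width: 15.4
gripper_force: 12.0
```

{"method": "step_arm", "body": {
  "steps": [
    [0,0,0,-12.1,-5,0.7,0],
    [0,0,0,-12.9,-1.7,0,0],
    [0,0,0,0,0,0,0],
    [0,0,0,0,0,0,0],
    [0,0,0,0,0,0,0],
    [0,0,0,0,0,0,0],
    [0,0,0,0,0,0,0],
    [0,0,0,0,0,0,0]
  ]
}}

```text
time_s: 14.4
ee_pos: [466.3, 177.0, 103.2]
ee_rot: [180.0, -0.0, 90.0]
force: [-2.5, -3.0, 4.7]
gripper_width: 15.6
gripper_force: 12.0
```

{"method": "step_arm", "body": {
  "steps": [
    [0,0,0,-12.9,1.7,0,0],
    [0,0,0,-12.1,5,0,0],
    [0,0,0,0,0,0,0],
    [0,0,0,0,0,0,0],
    [0,0,0,0,0,0,0],
    [0,0,0,0,0,0,0],
    [0,0,0,0,0,0,0],
    [0,0,0,0,0,0,0]
  ]
}}

```text
time_s: 15.4
ee_pos: [473.2, 151.4, 103.2]
ee_rot: [180.0, 0.1, 90.1]
force: [-2.5, -4.1, 6.2]
gripper_width: 15.7
gripper_force: 12.0
```

{"method": "step_arm", "body": {
  "steps": [
    [0,0,0,-10.4,7.9,-0.5,0],
    [0,0,0,-7.9,10.4,0,0],
    [0,0,0,0,0,0,0],
    [0,0,0,0,0,0,0],
    [0,0,0,0,0,0,0],
    [0,0,0,0,0,0,0],
    [0,0,0,0,0,0,0],
    [0,0,0,0,0,0,0]
  ]
}}

```text
time_s: 16.4
ee_pos: [491.2, 133.5, 103.3]
ee_rot: [-180.0, 0.0, 90.0]
force: [-0.0, -5.7, 0.3]
gripper_width: 15.7
gripper_force: 12.0
```

{"method": "step_arm", "body": {
  "steps": [
    [0,0,0,-6,12.1,0,0],
    [0,0,0,-1.7,12.9,0,0],
    [0,0,0,0,0,0,0],
    [0,0,0,0,0,0,0],
    [0,0,0,0,0,0,0],
    [0,0,0,0,0,0,0],
    [0,0,0,0,0,0,0],
    [0,0,0,0,0,0,0]
  ]
}}

```text
time_s: 17.4
ee_pos: [516.5, 126.6, 103.3]
ee_rot: [180.0, -0.1, 90.0]
force: [1.8, 4.5, -3.5]
gripper_width: 15.4
gripper_force: 12.0
```

{"method": "step_arm", "body": {
  "steps": [
    [0,0,0,2.3,12.9,0,0],
    [0,0,0,5,12.1,0,0],
    [0,0,0,0,0,0,0],
    [0,0,0,0,0,0,0],
    [0,0,0,0,0,0,0],
    [0,0,0,0,0,0,0],
    [0,0,0,0,0,0,0],
    [0,0,0,0,0,0,0]
  ]
}}

```text
time_s: 18.4
ee_pos: [541.3, 133.3, 103.3]
ee_rot: [180.0, -0.0, 90.0]
force: [0.2, 3.6, -2.0]
gripper_width: 16.0
gripper_force: 12.0
```

{"method": "step_arm", "body": {
  "steps": [
    [0,0,0,7.9,10.4,0,0],
    [0,0,0,10.4,7.9,0,0],
    [0,0,0,0,0,0,0],
    [0,0,0,0,0,0,0],
    [0,0,0,0,0,0,0],
    [0,0,0,0,0,0,0],
    [0,0,0,0,0,0,0],
    [0,0,0,0,0,0,0]
  ]
}}

```text
time_s: 19.4
ee_pos: [559.6, 151.6, 103.3]
ee_rot: [-180.0, -0.0, 90.0]
force: [-1.6, 3.8, -2.7]
gripper_width: 15.4
gripper_force: 12.0
```

{"method": "step_arm", "body": {
  "steps": [
    [0,0,0,12.1,5,0,0],
    [0,0,0,12.9,1.7,0,0],
    [0,0,0,0,0,0,0],
    [0,0,0,0,0,0,0],
    [0,0,0,0,0,0,0],
    [0,0,0,0,0,0,0],
    [0,0,0,0,0,0,0],
    [0,0,0,0,0,0,0]
  ]
}}

```text
time_s: 20.4
ee_pos: [566.3, 176.5, 103.3]
ee_rot: [180.0, -0.0, 90.0]
force: [-2.9, 3.2, -2.3]
gripper_width: 15.8
gripper_force: 12.0
```

{"method": "step_arm", "body": {
  "steps": [
    [0,0,0,12.9,-1.7,0,0],
    [0,0,0,12.1,-5,0,0],
    [0,0,0,0,0,0,0],
    [0,0,0,0,0,0,0],
    [0,0,0,0,0,0,0],
    [0,0,0,0,0,0,0],
    [0,0,0,0,0,0,0],
    [0,0,0,0,0,0,0]
  ]
}}

```text
time_s: 21.4
ee_pos: [564.8, 200.7, 103.7]
ee_rot: [179.4, 0.1, 90.1]
force: [9.0, -4.2, -7.2]
gripper_width: 15.9
gripper_force: 12.0
```

Force jump and the tool leaving the circle show the stop at roughly 12–18°. I'll open, recentre on the post and push again to confirm.

{"method": "step_arm", "body": {
  "steps": [
    [0,0,0,0,3,0,0.3],
    [0,0,0,0,0,0,0.4],
    [0,0,0,0,0,0,0.4],
    [0,0,0,-6,0,0,0.4],
    [0,0,0,-6,0,0,0.4],
    [0,0,0,0,0,0,0.4],
    [0,0,0,0,0,0,0.4],
    [0,0,0,0,0,0,0.4]
  ]
}}

```text
time_s: 22.4
ee_pos: [562.6, 189.6, 103.4]
ee_rot: [180.0, -0.0, 90.0]
force: [0.2, -0.3, -0.9]
gripper_width: 36.6
gripper_force: 0.0
```

Run:
```python
from h import *
s=grab_frame("side"); cv2.imwrite("pics/s2.png",cv2.resize(s["image"][100:220,250:350],None,fx=5,fy=5,interpolation=cv2.INTER_NEAREST))
g=cv2.cvtColor(s["image"],cv2.COLOR_BGR2GRAY); print(g[148:178:3,292:322])
def proj(p):
    f=s;h=400;fl=h/2/np.tan(np.radians(f["fovy"]/2)); R=Ro.from_euler("xyz",f["rotation"],degrees=True).as_matrix()
    q=(p-f["origin"])@R; return [fl*q[0]/q[2]+f["cx"],fl*q[1]/q[2]+f["cy"]]
for t in(-22.5,0,5,10,15,20,25,30):
    r=np.radians(t); print(t,np.round(proj(np.array([517.2+50*np.cos(r),175.6+50*np.sin(r),139])),1),np.round(proj(np.array([517.2+50*np.cos(r),175.6+50*np.sin(r),117])),1))
print(state()["ee_pos"],state()["force"])
```

```text
[[ 67  69  75  77  74  49 114 110 105 110  61  22  25  31  16  42 106  65
   30  35  32  43  69  69  83 199 214 219 145  92]
 [ 64  69  72  73  74  51 113 111 105 113  58  21  30  29  24  16 110  64
   28  31  32  42  68  63 122 198 212 213 202 144]
 [ 90  66  68  73  73  48 110 100  91 116  61  17  23  26  25  20  71  46
   31  32  29  52  68  60 171 207 205 203 200 202]
 [114  59  65  71  75  48  99 195 215 181  83  12  26  27  22  10 115  64
   18  28  33  50  68  57 194 211 205 203 202 202]
 [213 217 117  64  74  46 101 199 216 183  86  11  23  25  20   2 202 220
  208 137  43  30  51 145 203 208 203 205 202 203]
 [ 63  61  61  63  68  61  66  75 101 109  62  15   9  10   2  53 193 208
  202 202 203 204 206 203 201 201 201 204 201 203]
 [ 36  33 118 204 223 139  65  60  59  65 101 140 125  94  72  86 197 209
  203 200 201 200 200 199 200 199 200 199 201 202]
 [ 55  52  49  44  38  32  98 109 139 186 201 205 144  70  84  96  91 165
  200 202 201 200 200 202 207 183 140 115 110 103]
 [148 203 207 205 201 200 202 204 210 215 181 130 101 102 109  94  89 182
  203 199 202 204 206 212 193  91  16  32  36  43]
 [130 118 103 100 101  85  90  92  84  83  81  72  62 103  99 180 207 201
  200 199 200 205 163 129 130 136 132 111  52  25]]
-22.5 [307.9 150.4] [307.8 158.7]
0 [307.1 147.8] [307.  156.1]
5 [306.5 147.3] [306.4 155.5]
10 [305.8 146.8] [305.7 155. ]
15 [304.9 146.3] [304.9 154.5]
20 [303.9 145.8] [303.9 154. ]
25 [302.9 145.4] [302.8 153.5]
30 [301.7 145. ] [301.6 153.1]
[562.62419661 189.67119803 103.37124707] [ 0.55770814  0.59213461 -0.7015948 ]
```

View pics/s2.png

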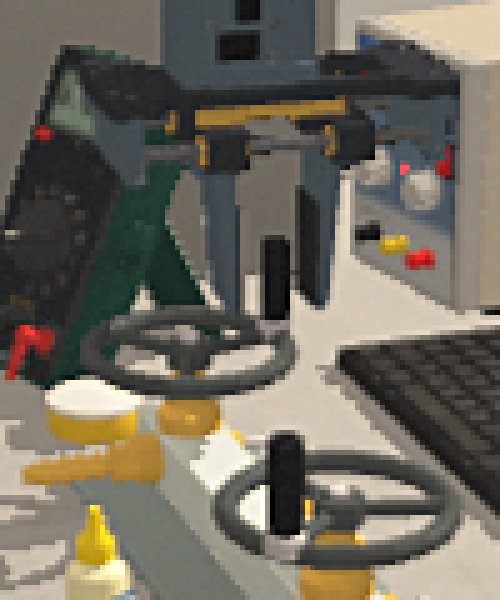

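The post is at about (305,155) in the full side image, which puts it near 12–15°. I'll close on it and push again.

{"method": "step_arm", "body": {
  "steps": [
    [0,0,0,-2,2.4,0,0.3],
    [0,0,0,0,0,0,0.2],
    [0,0,0,0,0,0,0],
    [0,0,0,0,0,0,0],
    [0,0,0,0,0,0,0],
    [0,0,0,0,0,0,0],
    [0,0,0,0,0,0,0],
    [0,0,0,0,0,0,0]
  ],
  "force": 20
}}

```text
time_s: 23.45
ee_pos: [565.0, 187.5, 103.3]
ee_rot: [180.0, -0.0, 90.0]
force: [1.2, -0.3, -0.2]
gripper_width: 15.6
gripper_force: 20.0
```

Now a small push: 4 mm of further counter-clockwise travel.

{"method": "step_arm", "body": {
  "steps": [
    [0,0,0,1.5,-0.3,0,0],
    [0,0,0,1.5,-0.4,0,0],
    [0,0,0,1,-0.3,0,0],
    [0,0,0,0,0,0,0],
    [0,0,0,0,0,0,0],
    [0,0,0,0,0,0,0],
    [0,0,0,0,0,0,0],
    [0,0,0,0,0,0,0]
  ]
}}

```text
time_s: 24.45
ee_pos: [565.0, 187.8, 103.3]
ee_rot: [179.9, 0.4, 90.1]
force: [3.5, -12.4, 0.3]
gripper_width: 15.6
gripper_force: 20.0
```

The tool moved 0.3 mm for a 4 mm command, with 12.4 N against it, so the rigid stop is confirmed. Next is the quarter turn back, clockwise.

{"method": "step_arm", "body": {
  "steps": [
    [0,0,0,-3.7,1,0,0],
    [0,0,0,-13,1.4,0,0],
    [0,0,0,-12.9,-2,0,0],
    [0,0,0,-11.9,-5.3,0,0],
    [0,0,0,-10.1,-8.2,0,0],
    [0,0,0,-7.7,-10.6,0,0],
    [0,0,0,-4.7,-12.2,0,0],
    [0,0,0,0,0,0,0]
  ]
}}

```text
time_s: 25.45
ee_pos: [525.8, 127.4, 103.3]
ee_rot: [-179.8, -0.1, 90.0]
force: [-3.0, 5.5, 0.1]
gripper_width: 15.4
gripper_force: 20.0
```

{"method": "step_arm", "body": {
  "steps": [
    [0,0,0,0,0,0,0],
    [0,0,0,0,0,0,0],
    [0,0,0,0,0,0,0.2],
    [0,0,0,0,0,0,0.5],
    [0,0,0,0,0,0,0.5],
    [0,0,0,0,0,0,0.5],
    [0,0,0,0,0,0,0.5],
    [0,0,0,0,0,0,0.5]
  ]
}}

```text
time_s: 26.45
ee_pos: [528.2, 127.5, 103.4]
ee_rot: [180.0, -0.0, 90.0]
force: [-0.1, -0.0, 0.2]
gripper_width: 45.0
gripper_force: 0.0
```

{"method": "step_arm", "body": {
  "steps": [
    [0,0,0,0,0,-10,0.5],
    [0,0,0,0,0,-25,0.5],
    [0,0,0,0,0,-35,0.5],
    [0,0,0,0,0,-35,0.5],
    [0,0,0,0,-20,-10,0.5],
    [0,0,0,0,-45,0,0.5],
    [0,0,0,0,-50,0,0.5],
    [0,0,0,0,-50,0,0.5]
  ]
}}

```text
time_s: 27.45
ee_pos: [359.5, 126.9, 217.2]
ee_rot: [-179.8, 0.0, 90.0]
force: [-0.2, 1.2, 0.6]
gripper_width: 45.6
gripper_force: 0.0
```

{"method": "step_arm", "body": {
  "steps": [
    [0,0,0,40,-30,0,0.5],
    [0,0,0,45,-15,0,0.5],
    [0,0,0,50,0,0,0.5],
    [0,0,0,50,0,0,0.5],
    [0,0,0,50,0,0,0.5],
    [0,0,0,50,0,0,0.5],
    [0,0,0,30,0,0,0.5],
    [0,0,0,0,0,0,0.5]
  ]
}}

```text
time_s: 28.45
ee_pos: [316.5, 442.7, 217.0]
ee_rot: [-179.9, 0.1, 90.2]
force: [-0.2, -1.7, 0.1]
gripper_width: 45.8
gripper_force: 0.0
```

Run:
```python
from h import *
f=grab_frame("top"); g0=cv2.imread("pics/top0.png")
c=cv2.resize(f["image"][165:265,190:410],None,fx=3.6,fy=3.6,interpolation=cv2.INTER_CUBIC); cv2.imwrite("pics/t2.png",c)
g=cv2.cvtColor(f["image"],cv2.COLOR_BGR2GRAY)
m=(g<76).astype(np.uint8); n,l,st,ce=cv2.connectedComponentsWithStats(m)
for i in range(1,n):
    if st[i][4]>3 and 225<ce[i][0]<360 and 170<ce[i][1]<235:
        q=onz(f,[ce[i]],125)[0]; d=q-[517.2,175.3]; print(st[i],ce[i],q,np.linalg.norm(d),np.degrees(np.arctan2(d[1],d[0])))
d=cv2.absdiff(f["image"],g0).max(2)[165:265,190:410]; ys,xs=np.where(d>40); print(len(xs),xs.min()+190,xs.max()+190,ys.min()+165,ys.max()+165)
print(state()["ee_pos"],state()["time_s"])
```

```text
[315 179  28  11  41] [328.31707317 181.92682927] [568.23983672 -15.94392976] 197.93763059081974 -75.05698814631647
[270 195   5   7  24] [271.79166667 198.04166667] [527.48368976 126.15703995] 50.20741775248833 -78.18079707073336
[330 201   6   2   9] [333.         201.33333333] [518.98789201 -27.53164342] 202.83952309853814 -89.49497025351924
[273 204   1   4   4] [273.  205.5] [508.66177859 122.98780386] 53.00440632649374 -99.26988635034704
[343 207   7   7  33] [345.93939394 209.96969697] [497.15582217 -59.89825148] 236.0508135183702 -94.87111829928169
[323 215  20   4  22] [332.59090909 217.22727273] [478.94918219 -26.31794842] 205.21433231401548 -100.74244421343657
115 238 275 181 211
[316.56991032 441.42376038 217.18688331] 28.5
```

View pics/t2.png

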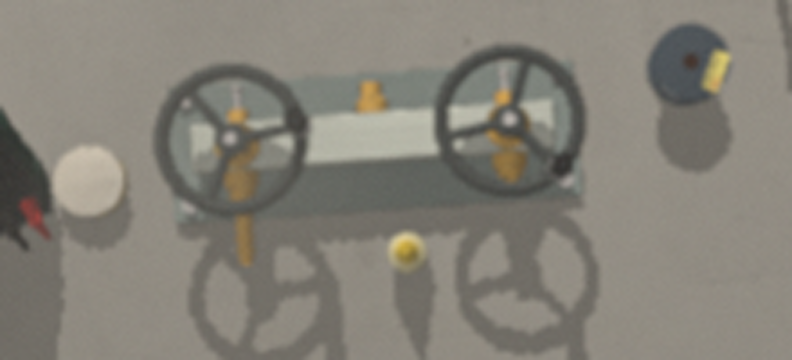

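The picture shows wheel a's grip at (272,198), about -78°, roughly 92° back from the stop at about 13.5°. Wheel b, the bottle, the spool and the tin have not moved. I'll hand the job in.

```bash
python3 -c "
from workcell import *
print(job_done())"
```

```text
the job is handed in; nothing more can be done
None
```

I opened valve a (the one with the hose tail) until its stop was felt and confirmed, turned it back about a quarter turn (roughly 92° by estimate), released it, and handed the job in at about 28.5 s; the plugged valve, bottle, spool and tin look unmoved in the last picture.

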